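# Fit the suction pipe and set the dust extractor

### The arm

A 6-joint arm with a two-finger parallel gripper is mounted at the origin on the work surface. World frame = base frame: x ahead of the robot, y to its left, z up, the work surface at z = 0. Lengths are in m, angles in rad, forces in N, time in s.
With the tool pointing down it reaches from about 0.35 to 1 m from the base axis. Payload 7.1 kg.
Tool frame: the origin (TCP) lies at the very end of the fingers, on their centre line; the grasp point (between the pads) lies 19 mm behind it; z points along the fingers, y is the line along which they close (so a half turn about z gives the same grasp; the last joint's range is limited). The gripper opens to 85 mm and grips with 20 to 120 N. Pads are 22 mm wide; open, the fingers measure 114 mm over their backs; the gripper's body (76 mm by 85 mm) begins 54 mm behind the grasp point. The pads swing forward as they close: fully open they stand 13 mm farther back than shut.
Start: joints at [1.249, 0.423, 1.63, -0, 1.089, -0.019], TCP at [0.186, 0.597, 0.231] pointing down, gripper open.
Joint ranges: [-3, 3], [-0.9, 2.11], [0.09, 2.58], [-1.31, 4.45], [0.11, 2.69], [-2.54, 2.54]. Speed limits (rad/s): [2.39, 2.39, 3.01, 3.14, 3.14, 3.14].

### API

Orientations are given as a unit quaternion [x, y, z, w].
In Python, from station import sense, capture, ticket gives the robot as it stands.
- The arm moves only by the tool drive_tool, never from a script. Its argument "increments" is one flat list of numbers, 7 for each row, row after row: the closure, from -1 (fully open) to 1 (shut), then the shift along the tool's x, y, z in mm, then the turn, a rotation vector about the tool's x, y, z in degrees. In form: [jaw, tx, ty, tz, rx, ry, rz, jaw, tx, ty, tz, rx, ry, rz, ...]. A call has exactly 8 rows; each row shifts and turns the commanded pose from where the row before left it, along the tool's axes as they then stand; what a row does not reach is not made up. A row lasts 1/8 s, in which the tool goes at most 62.5 mm and 10.7 degrees, less where a joint would pass 70% of its speed; a pose out of reach is approached as far as the arm can. A call with a gripper value outside its range is refused whole. The fingers move at their own pace and stop on an object; "grip_force" is the grip in N (left out, the last holds). Time passes only in rows, so rows that do not move let the fingers close, or fill a call up. It gives the time, the measured TCP pose, the force, the opening and the grip force at its end, in the units of the state.
- sense(): the state, without advancing time (a new reading comes with each control period).
- capture(name): name is "side" or "top"; returns a dict with "image" (420x560x3 uint8, red, green, blue), "depth" (420x560 float32, m along the optical axis (not along the pixel's ray), 0 where there is no reading), "mtx" (3x3 intrinsics, pixels), "world_to_cam" (4x4, takes a point from world to camera coordinates). Camera axes: x right, y down, z forward; pixel columns grow to the right and rows downward; lengths in m; the calibration is good to about 2 mm. A picture is of the moment at which its call begins.
- ticket.finish_job(): hands the job in; it is judged then, once.
The state is a dict: "t": time; "qpos": joint angles; "dq": joint speeds; "tau": joint torques, N m; "ee_pos": TCP position; "ee_rot": TCP orientation; "ft_force": force on the tool from outside, world axes, zero at the start; "moment": the same for the moment, N m; "opening": finger opening in m; "grip_force": force on a finger pad.
Only numpy, scipy, OpenCV 4.12 (cv2) and the standard library are available. Lean on these libraries where they do the work, as an engineer would, in place of code of your own. Each camera call takes 0.05 s, during which the arm holds its last target. There are 200 camera calls.

### The job

Get the bench dust extractor ready for cutting mosaic tiles: push the metal suction pipe, wide end down, over the extractor's upright port until it sits fully home on the shoulder. Then turn the selector so that its pointer clicks in at the two-dot mark, and let go of everything. Leave the white tub, the roof tile, and the spatula where they are.

Things in the scene. Friction and masses are not known exactly. Their poses are not given: they have to be found in the camera images.
- extractor: Fixed grey box-shaped bench dust extractor, 200 (x) x 260 (y) x 100 mm high. Origin: centre of its underside, on the table; z up. The port stands at (0, +75) mm and the selector at (+12, -75) mm on its flat top in its own frame.
- port_base (a point): Centre of the upper face of the black round shoulder (72 mm diameter, 6 mm high) at the foot of the upright steel port, 106 mm above the table. The port above it is a round spigot, 45 mm diameter, 41 mm high, its top 6 mm tapered to 37 mm diameter. z up.
- port_tip (a point): Centre of the port's upper end, 41 mm above port_base, 147 mm above the table.
- pipe: Loose rigid aluminium pipe, 145 mm long, about 0.25 kg, standing upright on the table, wide end down. Origin: centre of its lower rim; z up its axis. Lower 60 mm: socket, 58 mm outer, 48 mm inner diameter (1.5 mm clearance all round on the port). From 60 to 74 mm it tapers to the slim part, 40 mm outer diameter, up to 145 mm: take it there. Seated, the lower rim rests on the shoulder.
- selector (a joint): Black rotary selector on top of the extractor, axis upright; rad, growing clockwise seen from above. Detents at 0 (mark: short white bar, off), 0.6 (one white dot), 1.2 (two dots in a radial row) and 1.8 (three dots), around the knob on the robot's side. It springs into the nearest detent and starts in one of the first two.
- selector_grip (a point): Point on the selector's axis at the height to grip its bar, 134 mm above the table. Its frame turns with the knob: x along the bar to its pointer end (white line), z up. The bar is 58 mm long, 16 mm thick and reaches from 111 to 145 mm above the table; under it is a disc, 62 mm diameter, top at 111 mm.
- tub: Bystander: closed white round grout tub, 84 mm diameter, 85 mm high, loose. Origin: centre of its underside. It stands on one side of the extractor, the pipe on the other; which is which varies.
- roof_tile: Bystander: loose terracotta half-round roof tile, 340 mm long (its x), 183 mm wide, about 93 mm high, to the far left. Origin: centre of its underside.
- tile_case: Bystander: fixed open black sorting case with yellow dividers and mosaic pieces, 240 x 300 x 50 mm, to the far right. Origin: centre of its underside.
- spatula: Bystander: loose spatula lying beyond the extractor, lengthwise roughly along y. Origin near its middle, on the table.

How it is judged:
On the way, in this order (a step that is already met when the one before it is completed fails the run):
1. the pipe is fully home on the port (horizontal distance between pipe and port_base below 0.004 m and z of pipe in the frame of port_base between -0.004 and 0.004 m and angle between pipe's own z axis and vertical below 0.06 rad), for 0.2 s.
2. the selector is at the two-dot mark with the pipe still home (all of step 1 and value of joint selector between 1.05 and 1.35 rad), for 0.2 s.
At the end, for the whole second after the job is handed in: The pipe stands upright (within 0.06 rad) on the port with its lower rim on the shoulder (within 4 mm in height and 4 mm sideways of port_base), the selector rests at the two-dot mark (1.2 rad, within 0.15), and both are still and released (all of step 2 and linear speed of pipe below 0.02 m/s and velocity of joint selector between -0.1 and 0.1 rad/s); the robot touches nothing.
It fails at once if the tub is moved more than 30 mm (distance of tub from where it was at the start of the episode above 0.03 m).
It fails at once if the roof tile is moved more than 30 mm (distance of roof_tile from where it was at the start of the episode above 0.03 m).
It fails at once if the spatula is moved more than 30 mm (distance of spatula from where it was at the start of the episode above 0.03 m).
It also fails if it takes over 54 s, if anything falls off the work surface, if the arm or the gripper's body presses on something with over 40 N, if the wrist force passes 120 N, or if a joint passes its speed limit or range.

## Working session

There is one attempt and no reset: what is moved stays moved. The work goes in short steps, Python scripts to look and compute and a tool call to move; the robot and the scene stay as the last step left them, time stands still between calls to the robot, and variables do not carry over. Pictures are saved under pics/ and viewed, at most 10 in all, crops included, and the job is handed in when it is done.

Besides the shell and the picture viewer there is one more tool, called after "Call:" as name(argument=value, ...) on one line, values as JSON. drive_tool: Moves the arm, as the interface text tells. Its arguments: {"type":"object","properties":{"increments":{"type":"array","items":{"type":"number"}},"grip_force":{"type":"number"}},"required":["increments"]}

```bash
mkdir -p pics; python3 - <<'E'
from station import sense, capture
import cv2,numpy as np
s=sense(); print({k:np.round(v,3).tolist() for k,v in s.items()})
for n in ("top","side"):
    c=capture(n); np.savez(f"{n}0.npz",**c); cv2.imwrite(f"pics/{n}0.png",c["image"][:,:,::-1])
    print(n,np.round(np.linalg.inv(c["world_to_cam"]),3).tolist(),c["mtx"][0].tolist())
E
```

```text
{'t': 0.0, 'qpos': [1.249, 0.424, 1.631, 0.0, 1.089, -0.019], 'dq': [0.001, -0.002, 0.0, 0.001, -0.001, -0.001], 'tau': [0.0, -55.737, -28.175, 0.0, 0.007, -0.0], 'ee_pos': [0.186, 0.596, 0.231], 'ee_rot': [0.151, 0.989, -0.001, -0.0], 'ft_force': [-0.603, 0.118, 0.528], 'moment': [0.03, 0.02, 0.008], 'grip_force': 0.0, 'opening': 0.085}
top [[-0.014, -0.993, 0.12, 0.421], [-1.0, 0.013, -0.005, 0.007], [0.003, -0.12, -0.993, 1.664], [0.0, 0.0, 0.0, 1.0]] [516.1541772681544, 0.0, 272.09061896261244]
side [[0.996, -0.061, 0.067, 0.491], [-0.09, -0.737, 0.669, -1.209], [0.009, -0.673, -0.74, 1.408], [0.0, 0.0, 0.0, 1.0]] [531.4454931515706, 0.0, 280.3431987202118]
```

View pics/top0.png

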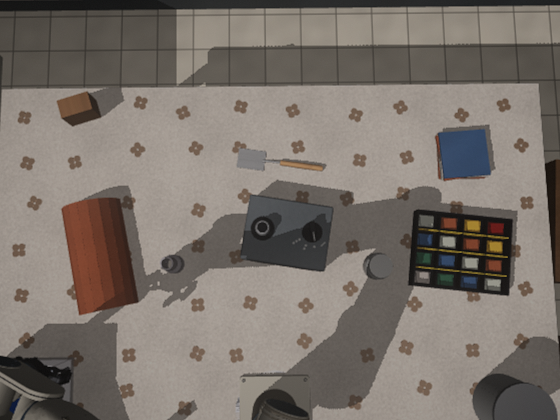

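View pics/side0.png

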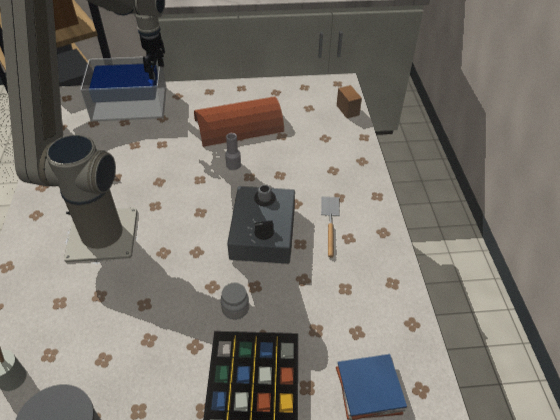

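The top picture shows the pipe at (172,264), the port at (262,228), the selector at (312,232), the tub at (378,265) and the spatula beyond at (280,160). The side picture shows the pipe at (232,150), the port at (264,192) and the selector at (263,228). Next I measure them from depth.

```bash
cat > h.py <<'E'
import numpy as np,cv2
from scipy.optimize import least_squares
def cloud(c):
    h,w=c["depth"].shape; u,v=np.meshgrid(np.arange(w),np.arange(h)); d=c["depth"]
    p=np.stack([u,v,np.ones_like(u)],-1)@np.linalg.inv(c["mtx"]).T*d[...,None]
    T=np.linalg.inv(c["world_to_cam"]); P=p@T[:3,:3].T+T[:3,3]; P[d<=0]=np.nan
    return P
def proj(c,X):
    q=np.atleast_2d(X)@c["world_to_cam"][:3,:3].T+c["world_to_cam"][:3,3]; q=q@c["mtx"].T
    return q[:,:2]/q[:,2:]
def circ(p,r):
    f=least_squares(lambda a:np.hypot(p[:,0]-a[0],p[:,1]-a[1])-r,p.mean(0)[:2],loss="soft_l1",f_scale=.002); return f.x
E
python3 - <<'E'
from h import *
C={n:dict(np.load(f"{n}0.npz")) for n in("top","side")}
for n,c in C.items():
    P=cloud(c)
    for k,(u,v) in dict(pipe=dict(top=(172,264),side=(232,150)),port=dict(top=(262,228),side=(264,192)),sel=dict(top=(312,232),side=(263,228)))[ 'pipe'].items() if 0 else []: pass
    px=dict(top=dict(pipe=(172,264),port=(262,228),sel=(312,232)),side=dict(pipe=(232,150),port=(264,192),sel=(263,228)))[n]
    for k,(u,v) in px.items():
        r=28; Q=P[v-r:v+r,u-r:u+r].reshape(-1,3)
        for lo,hi in ((.005,.055),(.08,.137),(.108,.125),(.125,.142),(.139,.155)):
            q=Q[(Q[:,2]>lo)&(Q[:,2]<hi)]
            if len(q)>3: print(n,k,lo,hi,len(q),"mean",q.mean(0).round(4),"min",q.min(0).round(3),"max",q.max(0).round(3))
    q=P.reshape(-1,3); q=q[(abs(q[:,2]-.1)<.004)&(abs(q[:,1])<.25)&(q[:,0]>.35)&(q[:,0]<.8)]
    hull=cv2.minAreaRect((q[:,:2]*1000).astype(np.float32)); print(n,len(q),hull)
    for k in px:
        u,v=px[k]; r=20
        np.set_printoptions(linewidth=250)
    im=c["image"]; u,v=px["sel"]
    a=cv2.resize(im[v-35:v+35,u-80:u+40],None,fx=6,fy=6,interpolation=cv2.INTER_CUBIC)[:,:,::-1]
    cv2.imwrite(f"pics/sel_{n}.png",cv2.convertScaleAbs(a,alpha=1.6))
a=[cv2.imread(f"pics/sel_{n}.png")[:300 if 0 else 420,:720] for n in C]
cv2.imwrite("pics/sel.png",cv2.resize(np.vstack(a),None,fx=.7,fy=.7))
E
```

```text
top pipe 0.005 0.055 329 mean [0.4562 0.314  0.0109] min [0.371 0.234 0.005] max [0.548 0.411 0.055]
top pipe 0.08 0.137 91 mean [0.4565 0.3078 0.109 ] min [0.438 0.29  0.08 ] max [0.477 0.327 0.135]
top pipe 0.108 0.125 32 mean [0.4568 0.307  0.116 ] min [0.438 0.291 0.109] max [0.477 0.326 0.125]
top pipe 0.125 0.142 40 mean [0.4554 0.3091 0.1356] min [0.438 0.291 0.125] max [0.476 0.331 0.142]
top pipe 0.139 0.155 67 mean [0.4567 0.3104 0.1445] min [0.438 0.291 0.139] max [0.476 0.33  0.152]
top port 0.005 0.055 50 mean [0.5951 0.1045 0.0071] min [0.487 0.073 0.005] max [0.661 0.123 0.011]
top port 0.08 0.137 2328 mean [0.5595 0.0144 0.1005] min [ 0.478 -0.053  0.088] max [0.648 0.095 0.136]
top port 0.108 0.125 92 mean [0.5545 0.0251 0.1105] min [ 0.478 -0.053  0.108] max [0.64  0.07  0.122]
top port 0.125 0.142 27 mean [0.5532 0.0298 0.1379] min [0.537 0.009 0.127] max [0.582 0.051 0.142]
top port 0.139 0.155 168 mean [0.5585 0.0293 0.1467] min [0.539 0.009 0.139] max [0.581 0.051 0.155]
top sel 0.005 0.055 61 mean [ 0.5574 -0.1984  0.0068] min [ 0.467 -0.218  0.005] max [ 0.645
[... 1526 characters left out ...]
0.1451] min [0.539 0.003 0.139] max [0.582 0.047 0.152]
side sel 0.005 0.055 103 mean [ 0.5108 -0.1675  0.0484] min [ 0.451 -0.185  0.028] max [ 0.629 -0.155  0.055]
side sel 0.08 0.137 2669 mean [ 0.5469 -0.0867  0.0998] min [ 0.453 -0.191  0.08 ] max [0.646 0.031 0.137]
side sel 0.108 0.125 146 mean [ 0.5486 -0.1149  0.1136] min [ 0.457 -0.152  0.108] max [0.625 0.011 0.125]
side sel 0.125 0.142 78 mean [ 0.5462 -0.1252  0.1348] min [ 0.52  -0.135  0.125] max [ 0.574 -0.108  0.142]
side sel 0.139 0.155 80 mean [ 0.5476 -0.1217  0.1437] min [ 0.52  -0.134  0.139] max [ 0.575 -0.11   0.15 ]
side 2285 ((548.2031860351562, -46.1064453125), (263.923095703125, 198.6923828125), 80.47354888916016)
```

View pics/sel.png

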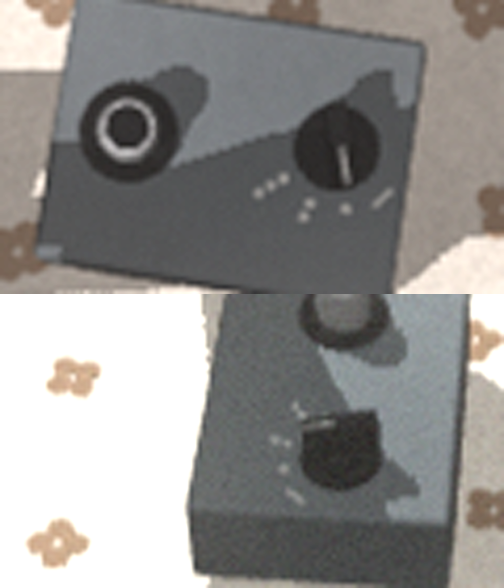

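The top crop shows the pointer at the single dot (0.6 rad), with the two-dot mark next clockwise, so it needs a 0.6 rad clockwise turn. I'll move above the pipe while refining the measurements.

Call:
drive_tool(increments=[-1,-43,-24,0,0,0,0,-1,-43,-24,0,0,0,0,-1,-43,-24,0,0,0,0,-1,-43,-24,0,0,0,0,-1,-43,-24,0,0,0,0,-1,-43,-24,0,0,0,0,-1,-43,-24,0,0,0,0,-1,-43,-24,0,0,0,0], grip_force=40)

```text
t: 1.1
ee_pos: [0.4582, 0.3093, 0.2311]
ee_rot: [0.151, 0.989, -0.0, -0.0]
ft_force: [0.9, 0.2, 0.6]
opening: 0.0851
grip_force: 0.0
```

```bash
cat >> h.py <<'E'
from scipy.spatial.transform import Rotation as Ro
def totool(s,target):
    R=Ro.from_quat(s["ee_rot"]).as_matrix(); return (R.T@(np.array(target)-s["ee_pos"])*1000).round(1)
E
python3 - <<'E'
from h import *
from station import sense
C={n:dict(np.load(f"{n}0.npz")) for n in("top","side")}
def pts(n,xy,lo,hi,r):
    q=cloud(C[n]).reshape(-1,3); return q[(np.hypot(q[:,0]-xy[0],q[:,1]-xy[1])<r)&(q[:,2]>lo)&(q[:,2]<hi)]
def mec(p): return cv2.minEnclosingCircle((p[:,:2]*1000).astype(np.float32))
for n in C:
    print(n,"pipe",mec(pts(n,(.457,.3105),.141,.15,.03)),"port",mec(pts(n,(.56,.029),.141,.152,.04)),"shoulder",mec(pts(n,(.56,.029),.1035,.109,.037)))
    b=pts(n,(.546,-.121),.14,.152,.04); print("bar",cv2.minAreaRect((b[:,:2]*1000).astype(np.float32)), np.linalg.svd(b[:,:2]-b[:,:2].mean(0))[2][0])
s=sense();print(s["t"],s["ee_pos"],s["ee_rot"],totool(s,(.457,.3105,.094)),s["qpos"])
E
```

```text
top pipe ((456.7598571777344, 311.0080261230469), 19.31019401550293) port ((558.8131713867188, 28.838376998901367), 22.063819885253906) shoulder ((558.9727172851562, 28.733346939086914), 35.80504608154297)
bar ((545.11474609375, -120.66791534423828), (58.13976287841797, 15.808550834655762), 8.235432624816895) [-0.99130206 -0.13160636]
side pipe ((458.4945373535156, 308.7450256347656), 19.628074645996094) port ((559.43408203125, 25.847408294677734), 23.08570671081543) shoulder ((559.726318359375, 27.5847225189209), 35.490474700927734)
bar ((547.18896484375, -121.8262710571289), (57.04122543334961, 18.757108688354492), 6.59588623046875) [-0.98636063 -0.16459864]
1.1 [0.45821813 0.30932259 0.23108611] [ 1.50778635e-01  9.88567527e-01 -1.40741425e-04 -1.66450559e-04] [  1.5   0.8 137.1] [ 5.72256068e-01  3.18343765e-01  1.79070959e+00  1.10194511e-05
  1.03297515e+00 -6.95834167e-01]
```

Call:
drive_tool(increments=[-1,1,0,23,0,0,0,-1,0,0,23,0,0,0,-1,0,0,23,0,0,0,-1,0,0,23,0,0,0,-1,0,0,23,0,0,0,-1,0,0,20,0,0,0,-1,0,0,0,0,0,0,1,0,0,0,0,0,0], grip_force=40)

```text
t: 2.1
ee_pos: [0.4567, 0.3112, 0.0968]
ee_rot: [0.151, 0.989, 0.0, 0.0]
ft_force: [0.3, 0.2, -0.4]
opening: 0.0699
grip_force: 0.0
```

Call:
drive_tool(increments=[1,0,0,0,0,0,0,1,0,0,0,0,0,0,1,0,0,0,0,0,0,1,0,0,0,0,0,0,1,0,0,0,0,0,0,1,0,0,0,0,0,0,1,0,0,0,0,0,0,1,0,0,0,0,0,0])

```text
t: 3.1
ee_pos: [0.4572, 0.3117, 0.0973]
ee_rot: [0.151, 0.989, 0.001, 0.001]
ft_force: [1.3, 1.9, 5.9]
opening: 0.0396
grip_force: 40.2
```

Call:
drive_tool(increments=[1,0,0,-15,0,0,0,1,0,0,-25,0,0,0,1,0,0,-30,0,0,0,1,0,0,-30,0,0,0,1,0,0,-30,0,0,0,1,0,0,-25,0,0,0,1,0,0,-15,0,0,0,1,-10,-13,0,0,0,0])

```text
t: 4.1
ee_pos: [0.4624, 0.2958, 0.2673]
ee_rot: [0.15, 0.989, 0.001, 0.001]
ft_force: [-0.4, -0.8, -3.2]
opening: 0.0399
grip_force: 40.8
```

Call:
drive_tool(increments=[1,-22,-29,0,0,0,0,1,-28,-37,0,0,0,0,1,-28,-37,0,0,0,0,1,-28,-37,0,0,0,0,1,-28,-37,0,0,0,0,1,-22,-29,0,0,0,0,1,-12,-16,0,0,0,0,1,-4,-5,0,0,0,0])

```text
t: 5.1
ee_pos: [0.5582, 0.0265, 0.2654]
ee_rot: [0.152, 0.988, -0.0, -0.001]
ft_force: [-1.0, 0.0, -3.0]
opening: 0.0396
grip_force: 40.9
```

```bash
python3 - <<'E'
from h import *
from station import sense,capture
s=sense();print(s["t"],s["ee_pos"],s["ee_rot"],s["opening"],s["ft_force"],s["qpos"])
for n in("top","side"):
    c=capture(n);np.savez(f"{n}1.npz",**c); cv2.imwrite(f"pics/{n}1.png",cv2.resize(c["image"][120:290,160:400][:,:,::-1],None,fx=3,fy=3))
E
```

```text
5.1 [0.55824115 0.02648134 0.26542668] [ 1.51639130e-01  9.88435536e-01 -1.09824350e-04 -8.67460829e-04] 0.039596256891066106 [-0.98522242  0.01262053 -3.0237269 ] [ 2.60576528e-02  2.88107684e-01  1.74556628e+00  1.02178314e-04
  1.10966507e+00 -1.24033136e+00]
```

View pics/side1.png

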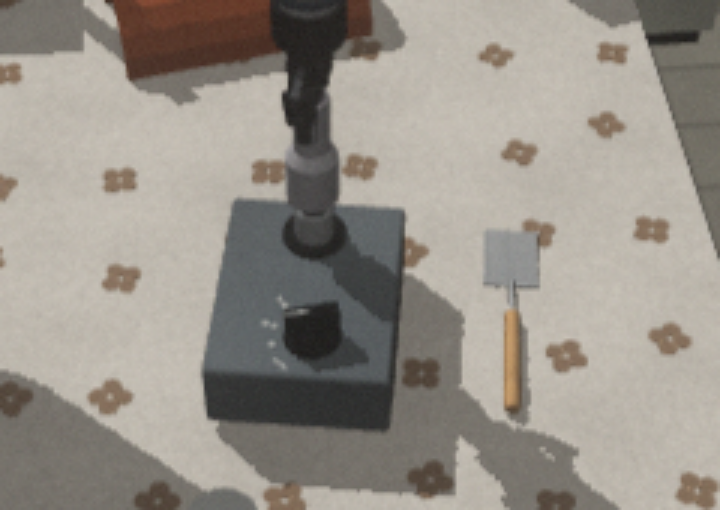

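View pics/top1.png

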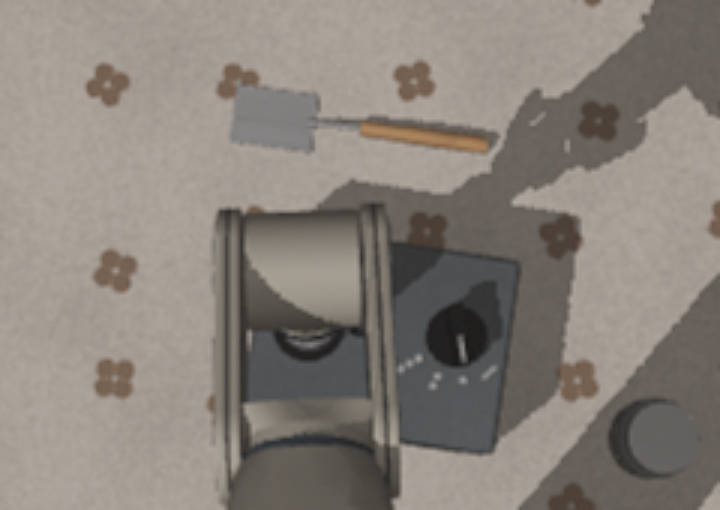

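The side picture shows the pipe (socket around (312,180) in the crop) above the port (312,228), nearly coaxial. In the top view the forearm hides it. I'll measure the offset from the side depth.

```bash
cat >> h.py <<'E'
def fit(P,xy,lo,hi,rad):
    q=P.reshape(-1,3); m=(q[:,2]>lo)&(q[:,2]<hi)&(np.hypot(q[:,0]-xy[0],q[:,1]-xy[1])<rad+.012)&(q[:,1]<xy[1]+.005)
    q=q[m]; a=circ(q,rad); return a.round(4),len(q),np.std(np.hypot(*(q[:,:2]-a).T)-rad).round(4),q[:,0].min().round(4),q[:,0].max().round(4)
E
python3 - <<'E'
from h import *
s0=dict(np.load("side0.npz"));s1=dict(np.load("side1.npz"))
P0=cloud(s0);P1=cloud(s1); c=(.559,.027)
for lo,hi in((.112,.125),(.125,.138),(.112,.139)): print("port",fit(P0,c,lo,hi,.0225), fit(P1,c,lo,hi,.0225))
for lo,hi in((.173,.185),(.185,.2),(.2,.224),(.173,.224)): print("socket",fit(P1,c,lo,hi,.029))
print("slim",fit(P1,c,.245,.27,.02))
print("pipe0",fit(P0,(.4573,.31),.08,.14,.02),fit(P0,(.4573,.31),.005,.055,.029))
q=P1.reshape(-1,3); q=q[(np.hypot(q[:,0]-.559,q[:,1]-.015)<.03)&(q[:,2]>.15)&(q[:,2]<.24)]
print(np.sort(q[:,2])[:15].round(3))
E
```

```text
port (array([0.5602, 0.0312]), 37, np.float64(0.0024), np.float64(0.5384), np.float64(0.5827)) (array([0.56  , 0.0308]), 40, np.float64(0.0023), np.float64(0.5345), np.float64(0.5826))
port (array([0.56  , 0.0314]), 38, np.float64(0.0017), np.float64(0.5389), np.float64(0.5827)) (array([0.5593, 0.0315]), 37, np.float64(0.0029), np.float64(0.5388), np.float64(0.5828))
port (array([0.5602, 0.0314]), 76, np.float64(0.0022), np.float64(0.5384), np.float64(0.5827)) (array([0.5598, 0.0311]), 79, np.float64(0.0028), np.float64(0.5345), np.float64(0.5828))
socket (array([0.56  , 0.0274]), 44, np.float64(0.0023), np.float64(0.5305), np.float64(0.5848))
socket (array([0.5594, 0.0268]), 56, np.float64(0.0023), np.float64(0.5304), np.float64(0.5854))
socket (array([0.5593, 0.0273]), 93, np.float64(0.0023), np.float64(0.5306), np.float64(0.586))
socket (array([0.5595, 0.0272]), 193, np.float64(0.0023), np.float64(0.5304), np.float64(0.586))
slim (array([0.5585, 0.0265]), 56, np.float64(0.0024), np.float64(0.5409), np.float64(0.5794))
pipe0 (array([0.4579, 0.3132]), 131, np.float64(0.0031), np.float64(0.4389), np.float64(0.4779)) (array([0.4587, 0.3128]), 146, np.float64(0.0038), np.float64(0.4226), np.float64(0.4922))
[0.15  0.151 0.166 0.166 0.167 0.168 0.168 0.169 0.17  0.17  0.17  0.171
 0.171 0.171 0.172]
```

Call:
drive_tool(increments=[1,0,3,0,0,0,0,1,0,0,6,0,0,0,1,0,0,6,0,0,0,1,0,0,5,0,0,0,1,0,0,4,0,0,0,1,0,0,3,0,0,0,1,0,0,3,0,0,0,1,0,0,0,0,0,0])

```text
t: 6.2
ee_pos: [0.5595, 0.0305, 0.2391]
ee_rot: [0.151, 0.989, -0.0, -0.0]
ft_force: [-0.7, -1.9, -2.4]
opening: 0.0397
grip_force: 40.9
```

```bash
python3 - <<'E'
from h import *
from station import sense,capture
c=capture("side");np.savez("side2.npz",**c); P=cloud(c); k=(.559,.029)
s=sense();print(s["t"],s["ee_pos"],s["ft_force"],s["moment"])
for lo,hi in((.142,.155),(.155,.17),(.17,.195),(.142,.195)): print("socket",fit(P,k,lo,hi,.029))
print("port",fit(P,k,.112,.136,.0225))
E
```

```text
6.25 [0.55953658 0.03047469 0.2393025 ] [-0.23487024  0.4502768  -2.47227749] [-0.01807338  0.0002328   0.06314453]
socket (array([0.5604, 0.0317]), 43, np.float64(0.0022), np.float64(0.5325), np.float64(0.5852))
socket (array([0.5599, 0.0312]), 55, np.float64(0.0021), np.float64(0.5327), np.float64(0.5854))
socket (array([0.5603, 0.0314]), 94, np.float64(0.0025), np.float64(0.5331), np.float64(0.5854))
socket (array([0.5602, 0.0314]), 192, np.float64(0.0023), np.float64(0.5325), np.float64(0.5854))
port (array([0.5609, 0.0306]), 58, np.float64(0.0021), np.float64(0.5388), np.float64(0.5825))
```

Aligned in the side view and free of force. I'll continue down gently.

Call:
drive_tool(increments=[1,0,0,2,0,0,0,1,0,0,2,0,0,0,1,0,0,2,0,0,0,1,0,0,2,0,0,0,1,0,0,2,0,0,0,1,0,0,2,0,0,0,1,0,0,2,0,0,0,1,0,0,0,0,0,0])

```text
t: 7.25
ee_pos: [0.5594, 0.0305, 0.2251]
ee_rot: [0.151, 0.989, -0.0, -0.0]
ft_force: [0.3, 0.0, -3.0]
opening: 0.0395
grip_force: 40.9
```

Call:
drive_tool(increments=[1,0,0,3,0,0,0,1,0,0,3,0,0,0,1,0,0,3,0,0,0,1,0,0,3,0,0,0,1,0,0,3,0,0,0,1,0,0,3,0,0,0,1,0,0,2,0,0,0,1,0,0,1,0,0,0])

```text
t: 8.25
ee_pos: [0.5595, 0.0305, 0.2042]
ee_rot: [0.151, 0.989, 0.0, -0.0]
ft_force: [-0.0, 0.0, -2.6]
opening: 0.0397
grip_force: 40.9
```

Call:
drive_tool(increments=[1,0,0,1,0,0,0,1,0,0,0.5,0,0,0,1,0,0,0.5,0,0,0,1,0,0,0.5,0,0,0,1,0,0,0.5,0,0,0,1,0,0,0,0,0,0,1,0,0,0,0,0,0,1,0,0,0,0,0,0])

```text
t: 9.25
ee_pos: [0.5603, 0.0306, 0.2033]
ee_rot: [0.151, 0.989, 0.0, 0.001]
ft_force: [-4.1, -0.1, 13.0]
opening: 0.0395
grip_force: 41.6
```

Contact at the expected height (13 N). I'll release and retreat.

Call:
drive_tool(increments=[-1,0,0,-1,0,0,0,-1,0,0,0,0,0,0,-1,0,0,0,0,0,0,-1,0,0,0,0,0,0,-1,0,0,0,0,0,0,-1,0,0,0,0,0,0,-1,0,0,-15,0,0,0,-1,0,0,-25,0,0,0])

```text
t: 10.25
ee_pos: [0.5592, 0.0305, 0.2429]
ee_rot: [0.151, 0.989, -0.0, -0.001]
ft_force: [0.3, -0.1, 1.1]
opening: 0.0856
grip_force: 0.0
```

Call:
drive_tool(increments=[-1,0,0,-25,0,0,0,-1,0,0,-20,0,0,0,-1,0,0,-10,0,0,0,-1,0,0,0,0,0,0,-1,0,-25,0,0,0,-7,-1,0,-40,0,0,0,-7,-1,0,-40,0,0,0,-7,-1,0,-30,0,0,0,-6])

```text
t: 11.25
ee_pos: [0.5436, -0.1038, 0.2963]
ee_rot: [-0.086, 0.996, 0.0, -0.001]
ft_force: [0.1, -0.2, 0.6]
opening: 0.0853
grip_force: 0.0
```

```bash
python3 - <<'E'
from h import *
from station import sense,capture
ims=[]
for n in("side","top"):
    c=capture(n);np.savez(f"{n}3.npz",**c);ims.append(cv2.resize(c["image"][140:280,190:390][:,:,::-1],None,fx=2,fy=2))
    P=cloud(c); q=P.reshape(-1,3)
    b=q[(np.hypot(q[:,0]-.546,q[:,1]+.121)<.04)&(q[:,2]>.14)&(q[:,2]<.152)]
    print(n,len(b),cv2.minAreaRect((b[:,:2]*1000).astype(np.float32)) if len(b)>5 else "")
    if n=="side":
        k=(.5595,.0295)
        print(fit(P,k,.11,.16,.029),fit(P,k,.185,.245,.02)); t=q[np.hypot(q[:,0]-k[0],q[:,1]-k[1])<.019]; print("top z",np.sort(t[:,2])[-12:].round(3))
cv2.imwrite("pics/s3.png",np.hstack(ims))
s=sense();R=Ro.from_quat(s["ee_rot"]).as_matrix();print(s["t"],s["ee_pos"],R[:,1],s["qpos"])
print(totool(s,(.546,-.1215,.117)))
E
```

```text
side 71 ((547.5606689453125, -121.6372299194336), (55.540382385253906, 19.448190689086914), 4.4299798011779785)
(array([0.5606, 0.031 ]), 165, np.float64(0.0028), np.float64(0.5286), np.float64(0.5899)) (array([0.561 , 0.0312]), 11, np.float64(0.0016), np.float64(0.5431), np.float64(0.5801))
top z [0.177 0.178 0.183 0.184 0.185 0.185 0.19  0.2   0.223 0.224 0.235 0.251]
top 19 ((521.050537109375, -124.50230407714844), (9.160317420959473, 15.14913558959961), 0.5299444198608398)
11.35 [ 0.54400284 -0.10479053  0.29635324] [-1.66381526e-01  9.86061451e-01 -5.02639620e-05] [-2.11451081e-01  2.48118623e-01  1.72433939e+00 -6.56059023e-04
  1.17051757e+00 -1.94915020e+00]
[  0.5 -16.8 179.4]
```

View pics/s3.png

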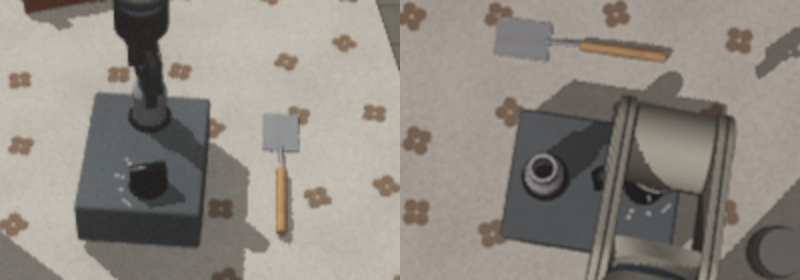

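The picture shows the pipe seated on the port ((150,110) in side, (545,172) in top) and the tool nearly above the selector. Now I descend and grip the bar.

Call:
drive_tool(increments=[-1,0,-10,15,0,0,0,-1,0,-7,25,0,0,0,-1,0,0,30,0,0,0,-1,0,0,30,0,0,0,-1,0,0,30,0,0,0,-1,0,0,25,0,0,0,-1,0,0,15,0,0,0,-1,0,0,8,0,0,0])

```text
t: 12.35
ee_pos: [0.5468, -0.1188, 0.1181]
ee_rot: [-0.084, 0.996, 0.0, -0.001]
ft_force: [0.3, 0.9, 0.1]
opening: 0.0852
grip_force: 0.0
```

Call:
drive_tool(increments=[1,0,0,0,0,0,0,1,0,0,0,0,0,0,1,0,0,0,0,0,0,1,0,0,0,0,0,0,1,0,0,0,0,0,0,1,0,0,0,0,0,0,1,0,0,0,0,0,0,1,0,0,0,0,0,0], grip_force=30)

```text
t: 13.35
ee_pos: [0.5475, -0.1192, 0.12]
ee_rot: [-0.084, 0.996, 0.0, 0.0]
ft_force: [-2.2, 1.7, 5.4]
opening: 0.0152
grip_force: 29.6
```

Call:
drive_tool(increments=[1,0,0,0,0,0,5,1,0,0,0,0,0,5,1,0,0,0,0,0,5,1,0,0,0,0,0,5,1,0,0,0,0,0,5,1,0,0,0,0,0,5,1,0,0,0,0,0,5,1,0,0,0,0,0,0])

```text
t: 14.35
ee_pos: [0.5476, -0.1195, 0.12]
ee_rot: [0.22, 0.976, -0.0, 0.0]
ft_force: [-1.2, -0.4, 5.9]
opening: 0.0155
grip_force: 29.7
```

Call:
drive_tool(increments=[1,0,0,0,0,0,0,1,0,0,0,0,0,0,-1,0,0,0,0,0,0,-1,0,0,0,0,0,0,-1,0,0,0,0,0,0,-1,0,0,0,0,0,0,-1,0,0,0,0,0,0,-1,0,0,-10,0,0,0])

```text
t: 15.35
ee_pos: [0.5467, -0.1192, 0.129]
ee_rot: [0.219, 0.976, 0.0, -0.001]
ft_force: [-0.4, -0.3, 0.7]
opening: 0.0854
grip_force: 0.0
```

Call:
drive_tool(increments=[-1,0,0,-25,0,0,0,-1,0,0,-30,0,0,0,-1,0,0,-30,0,0,0,-1,0,0,-30,0,0,0,-1,0,0,-30,0,0,0,-1,0,0,-30,0,0,0,-1,0,0,-20,0,0,0,-1,0,0,0,0,0,0])

```text
t: 16.35
ee_pos: [0.5482, -0.1195, 0.3266]
ee_rot: [0.219, 0.976, -0.0, 0.002]
ft_force: [-0.5, -0.1, -0.7]
opening: 0.0855
grip_force: 0.0
```

Call:
drive_tool(increments=[-1,20,0,-5,0,0,0,-1,30,0,-5,0,0,0,-1,35,0,0,0,0,0,-1,35,0,0,0,0,0,-1,25,0,0,0,0,0,-1,10,0,0,0,0,0,-1,0,0,0,0,0,0,-1,0,0,0,0,0,0])

```text
t: 17.35
ee_pos: [0.4078, -0.0532, 0.3343]
ee_rot: [0.219, 0.976, -0.0, 0.0]
ft_force: [0.7, -0.1, 0.2]
opening: 0.0852
grip_force: 0.0
```

```bash
python3 - <<'E'
from h import *
from station import sense,capture
ims=[]
for n in("side","top"):
    c=capture(n);ims.append(cv2.resize(c["image"][150:280,220:350][:,:,::-1],None,fx=3,fy=3))
    P=cloud(c); q=P.reshape(-1,3)
    b=q[(np.hypot(q[:,0]-.546,q[:,1]+.121)<.04)&(q[:,2]>.14)&(q[:,2]<.152)]
    print(n,len(b),cv2.minAreaRect((b[:,:2]*1000).astype(np.float32)) if len(b)>5 else "")
    k=(.5595,.0295)
    if n=="side": print(fit(P,k,.11,.16,.029),fit(P,k,.185,.245,.02))
    t=q[np.hypot(q[:,0]-k[0],q[:,1]-k[1])<.024]; print("top z",np.sort(t[:,2])[-30::5].round(3))
    if n=="top": t=t[(t[:,2]>.245)&(t[:,2]<.26)]; print(cv2.minEnclosingCircle((t[:,:2]*1000).astype(np.float32)))
cv2.imwrite("pics/s4.png",np.hstack(ims))
s=sense();print(s["t"],s["ee_pos"],s["ft_force"])
E
```

```text
side 77 ((547.9927978515625, -122.93072509765625), (20.832706451416016, 58.712528228759766), 61.962379455566406)
(array([0.5609, 0.032 ]), 187, np.float64(0.0026), np.float64(0.5288), np.float64(0.5922)) (array([0.5607, 0.0319]), 164, np.float64(0.0025), np.float64(0.5406), np.float64(0.5804))
top z [0.249 0.25  0.251 0.251 0.252 0.253]
top 93 ((545.5397338867188, -121.0479736328125), (14.776970863342285, 57.939327239990234), 62.22459030151367)
top z [0.251 0.252 0.252 0.253 0.254 0.256]
((559.02978515625, 29.719257354736328), 19.650558471679688)
17.45 [ 0.40781076 -0.0532269   0.33418622] [-0.4399457  -0.02551767 -0.85728851]
```

View pics/s4.png

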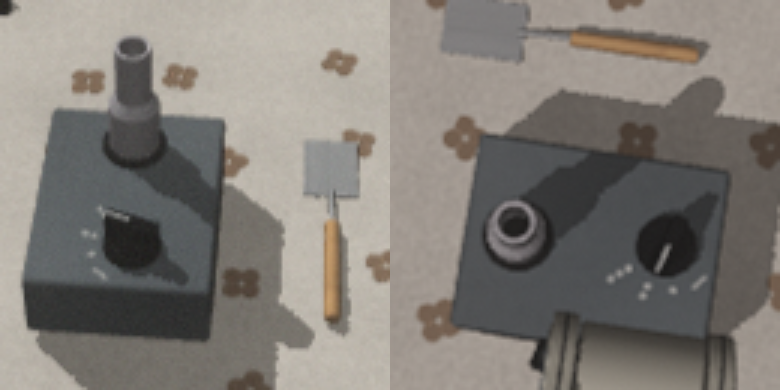

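The picture shows the pipe upright on the shoulder with its top at 0.251 m. The pointer is at the two dots (bar turned 36°), and the robot is clear of everything.

```bash
python3 -c "
from station import ticket
print(ticket.finish_job())"
```

```text
the job is handed in; nothing more can be done
None
```

The job is handed in: the pipe is fully home on the port, the selector is at the two-dot mark, and everything is released. The tub, roof tile and spatula were never approached. I checked the pipe and selector in the final camera images; the hand-in returned no verdict.

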